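# Let a tube-post carrier down its arrival rack and receive it softly

### The job

A tube-post carrier with blood samples waits behind the rocker latch at the top of the arrival rack: press the latch's paddle down so that the carrier rolls off through the reader arch, then receive it from the downhill side with the hand moving along ahead of it, and slow it in one smooth run. It must keep rolling down all the way, never stopped dead, held still or knocked back up on the tray, and creep the last few centimetres until it lies at rest against the low lip at the end. Leave it lying there and leave the other things on the bench alone.

Things in the scene. Friction and masses are not known exactly. Their poses are not given: they have to be found in the camera images.
- rack: Fixed arrival rack on the bench: a sloping sheet-metal tray on four legs, a rocker latch at its upper end (robot's left), a white reader arch over it, a low lip at its lower end. Origin on the bench under the tray's middle; x across the tray, y uphill, z up; turned up to 0.12 rad about z. All y and heights below are in this frame.
- tray_floor (a point): Middle of the tray floor at y = 0, 75 mm above the bench. The floor falls towards -y by about 0.030 rad (0.025 to 0.035, never set quite alike). Inside width 220 mm, side walls 26 mm high, lip at y = -300 mm.
- arch_exit (a point): Middle of the lower downhill edge of the reader arch's head, 182 mm up, y = -15 mm. The head reaches uphill to y = +90 mm, is 282 mm wide and its top is 213 mm up; posts stand outside the tray walls. The hand cannot work under it; from y = -65 mm downhill there is room to reach down into the tray.
- latch (a joint): Rocker latch, pivot at y = +258 mm, 155 mm up: paddle uphill, bar arched over the carrier, hook blade in front of the carrier. Rad: 0 shut, blade down; grows as the paddle is pressed down; the carrier is free at about 0.35; end stop 0.55. Friction keeps it where it is left (4 to 5 N on the paddle moves it).
- paddle (a point): Centre of the top of the latch's black thumb paddle (50 mm across, 40 mm along the tray), 85 mm uphill of the pivot, 172 mm up when shut; it sinks about 40 mm on the way to open.
- hook (a point): Top of the hook blade (36 mm wide, 71 mm long downwards), at the downhill end of the latch bar. Shut: 197 mm up, y = +114 mm. With the latch open it stands 265 mm up at y = +150 mm, and the blade reaches downhill to y = +110 mm: pass over it.
- lip (a point): Middle of the top edge of the low lip (16 mm above the floor), on its uphill face. A carrier lying against the lip has its axis 34 mm uphill of this point.
- carrier: Cylinder lying across the tray, 0.6 kg (0.48 to 0.78), 200 mm long; grey sleeve in the middle (100 mm long, radius 43 mm), black running bands (radius 46 mm). Too thick to grip. Origin at its centre on the axis; x along the axis. Waits at y = +160 mm, axis 126 mm up. Freed, it rolls with a constant 0.08 to 0.14 m/s2; unbraked 2.5 to 3.3 s to the lip. It is hard and bounces.
- tip_box: Bystander: blue pipette-tip box with clear lid, 87 x 124 mm, 68 mm high, beyond the rack's upper half; origin at the middle of its underside. Leave alone.
- mouse: Bystander: black computer mouse, 105 x 60 mm, 32 mm high, beyond the rack's lower end; origin at the middle of its underside. Leave alone.
- plate: Bystander: white 96-well plate, 86 x 128 mm, 15 mm high, beyond the middle of the rack; origin at the middle of its underside. Leave alone.
Not all that is in view belongs to the job. What is shaped like the carrier but orange or red is not meant.

How it is judged:
On the way, in this order (a step that is already met when the one before it is completed fails the run):
1. the latch is opened (value of joint latch above 0.3 rad), for 0.1 s.
2. the carrier has rolled off into the reader arch (y of carrier in the frame of rack below 0.06 m), for 0.05 s.
3. the carrier lies at rest against the lip (y of carrier in the frame of rack below -0.255 m and linear speed of carrier below 0.02 m/s), for 0.5 s.
At the end, for the whole second after the job is handed in: The carrier lies at rest against the low lip: axis no more than 45 mm uphill of the lip's face (y below -0.255 m in the rack's frame), slower than 0.02 m/s (all of step 3); the robot touches nothing.
It fails at once if on its way between the arch and the lip the carrier is stopped dead or thrown back (slower than 0.02 m/s) (y of carrier in the frame of rack between -0.245 and 0 m and linear speed of carrier below 0.02 m/s).
It fails at once if the carrier comes up to the lip (its last 30 mm) faster than 0.12 m/s (y of carrier in the frame of rack below -0.235 m and linear speed of carrier above 0.12 m/s).
It fails at once if the carrier leaves the tray (y of carrier in the frame of rack below -0.285 m or z of carrier in the frame of rack above 0.16 m or z of carrier in the frame of rack below 0.09 m).
It fails at once if the tip box, the well plate or the mouse is moved (distance of any of tip_box, plate, mouse from where it was at the start of the episode above 0.02 m).
It also fails if it takes over 29 s, if anything falls off the work surface, if the arm or the gripper's body presses on something with over 40 N, if the wrist force passes 120 N, or if a joint passes its speed limit or range.

### The arm

A 7-joint arm with a two-finger parallel gripper is mounted at the origin on the work surface. World frame = base frame: x ahead of the robot, y to its left, z up, the work surface at z = 0. Lengths are in m, angles in rad, forces in N, time in s.
With the tool pointing down it reaches from about 0.4 to 0.85 m from the base axis. Payload 6.9 kg.
Tool frame: the origin (TCP) lies at the very end of the fingers, on their centre line; the grasp point (between the pads) lies 19 mm behind it; z points along the fingers, y is the line along which they close (so a half turn about z gives the same grasp; the last joint's range is limited). The gripper opens to 85 mm and grips with 20 to 120 N. Pads are 22 mm wide; open, the fingers measure 114 mm over their backs; the gripper's body (76 mm by 85 mm) begins 54 mm behind the grasp point. The pads swing forward as they close: fully open they stand 13 mm farther back than shut.
Start: joints at [-1.038, 0.507, -0.238, 1.5, 0.126, 1.149, -0.155], TCP at [0.259, 0.569, 0.231] pointing down, gripper open.
Joint ranges: [-3.08, 3.08], [-0.24, 2.05], [-1.43, 1.35], [0, 2.5], [-1.52, 4.66], [0.17, 1.96], [-2.89, 2.89]. Speed limits (rad/s): [2.39, 2.39, 3.14, 3.14, 3.14, 3.14, 3.14].

### API

Orientations are given as a unit quaternion [w, x, y, z].
In Python, from station import env, vision gives the robot as it stands.
- The arm moves only by the shell command python3 -m inch 'ROWS' [OPENING] [FORCE]. ROWS is text: rows parted by semicolons, each of 6 numbers parted by spaces: the shift along the world's x, y, z in units of 0.03 m (1.0 is 0.03 m), then the turn, a rotation vector about the world's x, y, z in units of 6 degrees (1.0 is 6 degrees). In form: tx ty tz wx wy wz; .... A call has 1 to 8 rows; each row shifts and turns the commanded pose from where the row before left it; what a row does not reach is not made up. A row lasts 1/10 s, in which the tool goes at most 50 mm and 8.59 degrees, less where a joint would pass 70% of its speed; a pose out of reach is approached as far as the arm can. A call with a number of a shift or a turn outside -1 to 1 is refused whole. A call with a gripper value outside its range is refused whole. OPENING is the opening, from 0 (shut) to 1 (fully open), set as the call begins (- or left out, the last holds). The fingers move at their own pace and stop on an object; FORCE is the grip in N (left out, the last holds). Time passes only in rows, so rows that do not move let the fingers close. It gives the time, the measured TCP pose, the force, the opening and the grip force at its end, in the units of the state.
- env.get_obs(): the state, without advancing time (a new reading comes with each control period).
- vision.capture(name): name is "scene" or "top" or "wrist"; returns a dict with "image" (400x640x3 uint8, blue, green, red), "intrinsics" (3x3 intrinsics, pixels), "dist" ([k1, k2, p1, p2, k3] as OpenCV has them; the pictures are not rectified), "extrinsics" (4x4, takes a point from world to camera coordinates); the wrist camera has in their place "tool_from_camera" (4x4, takes a point from camera to tool coordinates, whose origin is the TCP and whose axes are the flange's). Camera axes: x right, y up, looking along -z (the intrinsics and any distortion apply to the point x, -y, -z); pixel columns grow to the right and rows downward; lengths in m; the calibration is good to about 2 mm. A picture is of the moment at which its call begins: read the wrist's pose just before it. There is no depth.
- env.hand_in(): hands the job in; it is judged then, once.
The state is a dict: "t": time; "qpos": joint angles; "qvel": joint speeds; "joint_torque": joint torques, N m; "tool_pos": TCP position; "tcp_rot": TCP orientation; "contact_force": force on the tool from outside, world axes, zero at the start; "ft_torque": the same for the moment, N m; "opening": finger opening in m; "finger_force": force on a finger pad.
Only numpy, scipy, OpenCV 4.12 (cv2) and the standard library are available. Lean on these libraries where they do the work, as an engineer would, in place of code of your own. Each camera call takes 0.05 s, during which the arm holds its last target. There are 200 camera calls.

## Working session

There is one attempt and no reset: what is moved stays moved. The work goes in short steps, Python scripts to look and compute and a shell command to move; the robot and the scene stay as the last step left them, time stands still between calls to the robot, and variables do not carry over. Pictures are saved under pics/ and viewed, at most 10 in all, crops included, and the job is handed in when it is done.

```bash
ls; mkdir -p pics
python3 - <<'E'
from station import env,vision
import cv2,numpy as np
o=env.get_obs()
for k in('t','tool_pos','tcp_rot','contact_force','opening'):print(k,o[k])
for n in('scene','top'):
    c=vision.capture(n); cv2.imwrite(f'pics/{n}0.png',c['image'])
    np.savez(f'{n}0.npz',**{k:np.array(v) for k,v in c.items()})
    print(n,c['intrinsics'],c['dist'],c['extrinsics'])
E
```

```text
pics
t 0.0
tool_pos [0.25858203 0.56845571 0.23043759]
tcp_rot [-1.72923527e-04  2.11761771e-01  9.77320915e-01 -8.66834634e-04]
contact_force [ 0.82075467  0.50830731 -0.09310784]
opening 0.08559387198091757
scene [[478.54369301   0.         322.43574063]
 [  0.         478.54369301 202.95801577]
 [  0.           0.           1.        ]] [-0.04764817  0.          0.          0.          0.        ] [[-7.74757989e-01  6.32255296e-01 -1.81614231e-03  2.94048355e-01]
 [-5.44081398e-01 -6.65242059e-01  5.11300729e-01  2.49721660e-01]
 [ 3.22064419e-01  3.97122454e-01  8.59399946e-01 -1.85858363e+00]
 [ 0.00000000e+00  0.00000000e+00  0.00000000e+00  1.00000000e+00]]
top [[364.1574957    0.         315.42621394]
 [  0.         364.1574957  200.69262846]
 [  0.           0.           1.        ]] [0.00402971 0.         0.         0.         0.        ] [[ 0.02810677 -0.99928903  0.02512844  0.07532815]
 [ 0.99393239  0.03061274  0.10564689 -0.48499815]
 [-0.10634103  0.02200657  0.99408616 -0.98109166]
 [ 0.          0.          0.          1.        ]]
```

View pics/scene0.png

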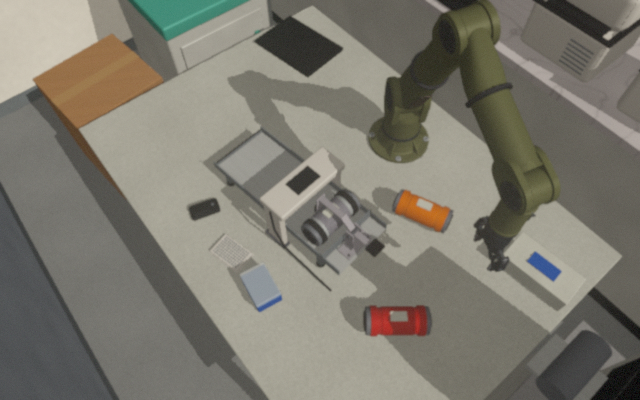

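View pics/top0.png

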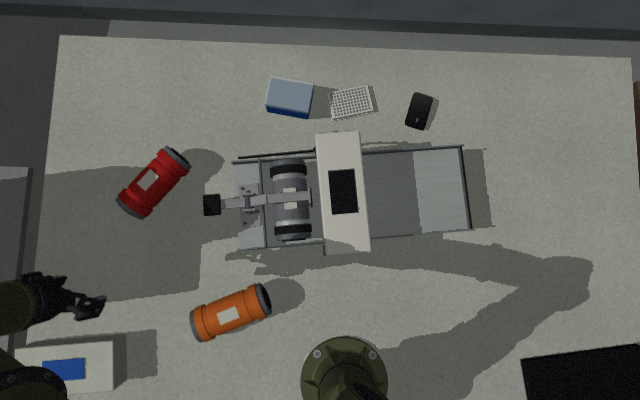

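The top view shows the paddle at (212,204) and the grey carrier at (291,202). The arch head spans (317–370, 131–253) and the lip is near (465,187). The box is at (289,97), the plate at (352,102) and the mouse at (420,111). Lookalikes for the carrier are the orange cylinder (231,312) and the red one (153,183). The grey one under the latch is the one to use, and I'll check it in a crop.

```bash
cat > h.py <<'E'
import cv2,numpy as np
def load(n): return dict(np.load(n+'.npz'))
def ray(c,uv):
    p=cv2.undistortPoints(np.array(uv,float).reshape(-1,1,2),c['intrinsics'],c['dist']).reshape(-1,2)
    R=c['extrinsics'][:3,:3];t=c['extrinsics'][:3,3]
    d=np.c_[p[:,0],-p[:,1],-np.ones(len(p))]@R
    return -R.T@t,d
def onz(c,uv,z):
    o,d=ray(c,uv); return o+d*((z-o[2])/d[:,2])[:,None]
def proj(c,P):
    q=np.atleast_2d(P)@c['extrinsics'][:3,:3].T+c['extrinsics'][:3,3]
    q=q*[1,-1,-1]
    return cv2.projectPoints(q,np.zeros(3),np.zeros(3),c['intrinsics'],c['dist'])[0].reshape(-1,2)
E
python3 - <<'E'
from h import *
c=load('top0');im=c['image'];g=cv2.cvtColor(im,cv2.COLOR_BGR2GRAY)
def blob(m,roi):
    x0,y0,x1,y1=roi;mm=np.zeros_like(m);mm[y0:y1,x0:x1]=m[y0:y1,x0:x1]
    n,l,s,ce=cv2.connectedComponentsWithStats(mm);i=1+s[1:,4].argmax()
    ct=np.argwhere(l==i)[:,::-1].astype(np.float32)
    return s[i],ce[i],cv2.boxPoints(cv2.minAreaRect(ct))
s,ce,b=blob((g<45).astype(np.uint8)*255,(195,185,230,222));print('paddle',s,ce,b.round(1).tolist());print(onz(c,[ce],.172))
print('paddle box',onz(c,b,.172).round(3).tolist())
hull=blob((g>165).astype(np.uint8)*255,(310,120,380,262));print('arch',hull[0],hull[2].round(1).tolist());A=onz(c,hull[2],.213);print(A.round(4).tolist(),A.mean(0))
s,ce,b=blob((g<60).astype(np.uint8)*255,(325,160,362,220));print('win',ce,onz(c,[ce],.213))
r=im[120:265,190:500];cv2.imwrite('pics/crop1.png',cv2.resize(r,None,fx=2.55,fy=2.55,interpolation=cv2.INTER_CUBIC))
E
```

```text
paddle [203 194  18  22 359] [211.43175487 204.72980501] [[203.0, 194.0], [220.0, 194.0], [220.0, 215.0], [203.0, 215.0]]
[[0.44986378 0.33535435 0.172     ]]
paddle box [[0.474, 0.356, 0.172], [0.476, 0.317, 0.172], [0.426, 0.314, 0.172], [0.425, 0.353, 0.172]]
arch [315 135  12 104 191] [[314.70001220703125, 135.0], [316.79998779296875, 134.8000030517578], [326.20001220703125, 238.0], [324.1000061035156, 238.1999969482422]]
[[0.6132, 0.0996, 0.213], [0.6139, 0.0949, 0.213], [0.38, 0.0675, 0.213], [0.3794, 0.0721, 0.213]] [0.4966241  0.08352691 0.213     ]
win [342.74513274 191.33097345] [[0.4855232  0.03281637 0.213     ]]
```

View pics/crop1.png

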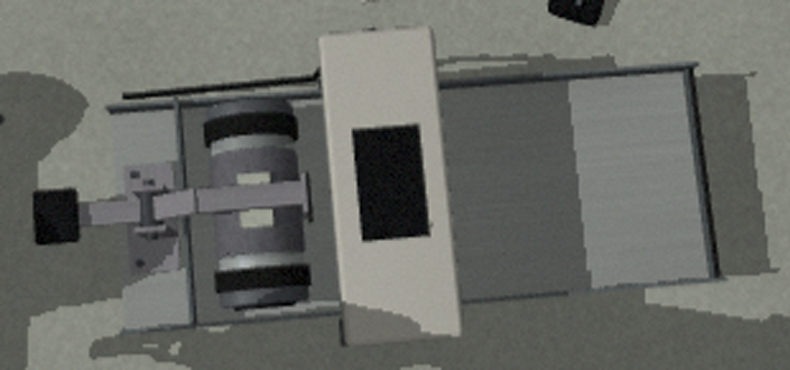

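The crop (scale 2.55, offset 190,120) confirms the grey-sleeved carrier with black bands under the latch bar. The paddle is at (56,216), the arch corners are (320,38), (433,27), (462,336) and (344,345), and the lip runs (687,66)–(713,278).

Run:
```python
from h import *
c=load('top0');f=lambda p:np.array(p)/2.55+[190,120]
A=onz(c,f([(320,38),(433,27),(462,336),(344,345)]),.213);L=onz(c,f([(687,68),(712,276)]),.082)
P=onz(c,f([(56,216)]),.172)[0]
print(A.round(4).tolist(),'w',np.linalg.norm(A[0]-A[3]),np.linalg.norm(A[1]-A[2]),'d',np.linalg.norm(A[0]-A[1]),np.linalg.norm(A[2]-A[3]))
am=A.mean(0);lm=L.mean(0);print('arch',am,'lip',lm,'pad',P,'liplen',np.linalg.norm(L[0]-L[1]))
# rack local y: paddle .343, arch .0375, lip -.300
for u,v,d in((P,am,.3055),(am,lm,.3375),(P,lm,.643)):
    e=(u-v)[:2];print(np.linalg.norm(e),d,'th',np.arctan2(-e[0],e[1]))
e1=A[0]-A[3];e2=A[1]-A[2];e3=L[0]-L[1]
for e in(e1,e2,e3):print('th x',np.arctan2(e[1],e[0]))
# fit rigid 2D
src=np.array([[0,.343],[0,.0375],[0,-.3]]);dst=np.array([P,am,lm])[:,:2]
s0=src.mean(0);d0=dst.mean(0);H=(src-s0).T@(dst-d0);th=np.arctan2(H[0,1]-H[1,0],H[0,0]+H[1,1])
R=np.array([[np.cos(th),-np.sin(th)],[np.sin(th),np.cos(th)]]);t=d0-R@s0
print('th',th,'t',t,'res',dst-(src@R.T+t));np.savez('rack.npz',th=th,t=t)
s=load('scene0')
for n,p in dict(pad=[0,.343,.172],lipm=[0,-.3,.082],car=[0,.16,.126],archexit=[0,-.015,.213],archA=[.141,.09,.213],archB=[-.141,.09,.213]).items():
    w=np.r_[R@p[:2]+t,p[2]];print(n,w.round(4),'scene px',proj(s,w).round(0),'top',proj(c,w).round(0))
```

```text
[[0.6136, 0.0979, 0.213], [0.6273, -0.0036, 0.213], [0.3524, -0.033, 0.213], [0.3419, 0.0694, 0.213]] w 0.2732036610314838 0.2765126492977228 d 0.1023412364349029 0.1030029632029551
arch [0.48380691 0.03266341 0.213     ] lip [ 0.52495264 -0.30096015  0.082     ] pad [0.44995718 0.33413211 0.172     ] liplen 0.21796018770112466
0.30336311997640214 0.3055 th 0.11181440717506116
0.3361512370306554 0.3375 th 0.12271017301650354
0.6395048917668117 0.643 th 0.11754160764900319
th x 0.1042677920288444
th x 0.10683190543743713
th x 0.10464877678490697
th 0.1176316687886121 t [ 0.48938809 -0.00470277] res [[ 0.00082377 -0.00179477]
 [-0.00118016  0.00012533]
 [ 0.00035639  0.00166943]]
pad [0.4491 0.3359 0.172 ] scene px [[375. 246.]] top [[211. 205.]]
lipm [ 0.5246 -0.3026  0.082 ] scene px [[239. 146.]] top [[465. 187.]]
car [0.4706 0.1542 0.126 ] scene px [[331. 217.]] top [[290. 200.]]
archexit [ 0.4911 -0.0196  0.213 ] scene px [[291. 170.]] top [[366. 190.]]
archA [0.6189 0.1012 0.213 ] scene px [[282. 218.]] top [[314. 133.]]
archB [0.3388 0.0681 0.213 ] scene px [[346. 163.]] top [[325. 257.]]
```

```bash
python3 -m inch '0.7 -0.9 0 0 0 -1;0.7 -0.9 0 0 0 -1;0.7 -0.9 0 0 0 -1;0.7 -0.9 0 0 0 -1;0.7 -0.9 0 0 0 -1;0.7 -0.9 0 0 0 -1;0.7 -0.9 0 0 0 -1;0.7 -0.9 0 0 0 -1' 0; python3 -m inch '0.4 -0.4 -0.2 0 0 -0.9;0.44 -0.48 -0.2 0 0 -0.93;0 0 -0.2 0 0 0;0 0 0 0 0 0'
```

```text
t: 0.9
tool_pos: [0.4273, 0.3516, 0.231]
tcp_rot: [-0.0, 0.593, 0.805, -0.0]
contact_force: [-0.7, 1.0, 0.3]
opening: -0.0
finger_force: 0.0
t: 1.3
tool_pos: [0.4511, 0.3264, 0.2122]
tcp_rot: [-0.0, 0.665, 0.747, -0.001]
contact_force: [-0.1, -0.0, -0.5]
opening: -0.0003
finger_force: 0.0
```

```bash
python3 -m inch '0 0 0 0 0 0;0 0 0 0 0 0;0 0 0 0 0 0' 1; python3 -m inch '0 0 0 0 0 0;0 0 0 0 0 0;0 0 0 0 0 0;0 0 0 0 0 0' 0
python3 - <<'E'
from station import env,vision
import cv2
o=env.get_obs();print(o['t'],o['tool_pos'],o['opening'])
a=cv2.resize(vision.capture('scene')['image'][130:300,200:480],None,fx=1.8,fy=1.8)
b=cv2.resize(vision.capture('top')['image'][120:265,180:460],None,fx=1.8,fy=1.8)
cv2.imwrite('pics/hover.png',cv2.vconcat([a,b]))
E
```

```text
t: 1.6
tool_pos: [0.4515, 0.3273, 0.2135]
tcp_rot: [-0.0, 0.665, 0.747, 0.0]
contact_force: [0.2, -0.5, -0.0]
opening: 0.0431
finger_force: 0.0
t: 2.0
tool_pos: [0.452, 0.3265, 0.2133]
tcp_rot: [0.0, 0.665, 0.746, 0.0]
contact_force: [-0.2, -0.1, 1.4]
opening: 0.0001
finger_force: 0.0
2.0 [0.45195174 0.326537   0.21334059] 9.443340477219869e-05
```

View pics/hover.png

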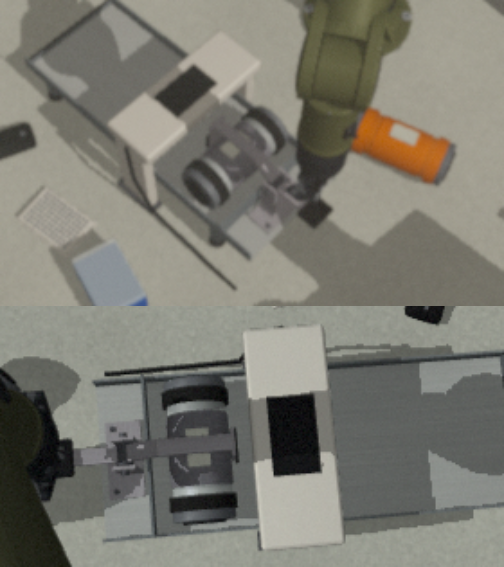

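The closed tip is over the front of the paddle (scene crop ~(315,200)), and the carrier is clear. Next I'll prepare a fast measuring tool, a picture rectified to the tray plane.

```bash
cat > meas.py <<'E'
import sys
from h import *
from station import env,vision
r=np.load('rack.npz');th=.115;t=r['t']
R=np.array([[np.cos(th),-np.sin(th)],[np.sin(th),np.cos(th)]])
def rect(c,S=1000):   # rows: rack x +.11..-.11, cols: rack y .25..-.33
    X,Y=np.meshgrid(np.linspace(.11,-.11,220),np.linspace(.25,-.33,580),indexing='ij')
    W=np.c_[np.c_[X.ravel(),Y.ravel()]@R.T+t,(.126+.03*(Y.ravel()-.16))]
    p=proj(c,W).reshape(220,580,2).astype(np.float32)
    return cv2.remap(c['image'],p[...,0],p[...,1],cv2.INTER_LINEAR)
n=sys.argv[1]
o=env.get_obs();print(o['t'],'rackTCP',(np.array(o['tool_pos'])[:2]-t)@R,o['tool_pos'][2],'F',np.round(o['contact_force'],1))
out=[]
for v in sys.argv[2:]:
    c=vision.capture(v);c['dist']=np.array(c['dist']);c['extrinsics']=np.array(c['extrinsics']);im=rect(c)
    g=cv2.cvtColor(im,cv2.COLOR_BGR2GRAY)
    for nm,a,b in(('far',25,55),('near',165,195)):
        m=g[a:b].mean(0);d=np.flatnonzero(m<62);runs=[s for s in np.split(d,np.flatnonzero(np.diff(d)>1)+1) if len(s)>15]
        print(v,nm,[(round(.25-s[0]/1000,3),round(.25-s[-1]/1000,3)) for s in runs])
    for k in range(0,580,50):cv2.putText(im,str(250-k),(k,218),0,.35,(0,255,255));cv2.line(im,(k,200),(k,208),(0,255,255))
    out.append(im)
cv2.imwrite(f'pics/{n}.png',cv2.vconcat(out))
E
python3 meas.py r0 top scene
```

```text
2.1 rackTCP [0.00079859 0.33330002] 0.21327630135379677 F [ 0.7  0.4 -0.6]
top far [(np.float64(0.149), np.float64(0.115))]
top near [(np.float64(0.167), np.float64(0.115))]
scene far []
scene near [(np.float64(0.018), np.float64(-0.035))]
```

View pics/r0.png

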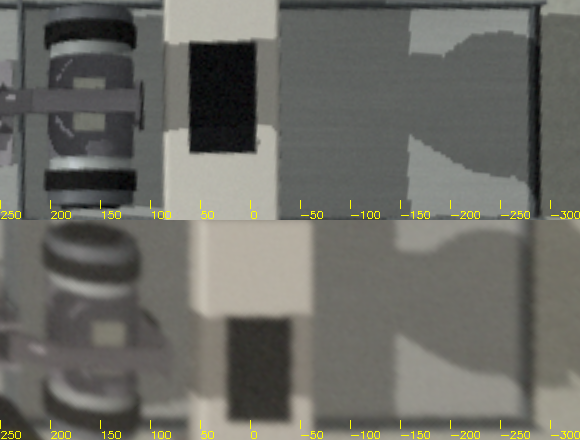

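```bash
sed -i "s/('far',25,55),('near',165,195)/('far',22,40),('near',172,187)/; s/m<62/m<58/" meas.py; python3 -m inch '0 0 -0.6 0 0 0;0 0 -0.55 0 0 0;0 0 0 0 0 0'
```

```text
t: 2.5
tool_pos: [0.4509, 0.3258, 0.1769]
tcp_rot: [-0.0, 0.665, 0.746, -0.002]
contact_force: [0.4, -0.3, 0.2]
opening: -0.0001
finger_force: 0.0
```

```bash
python3 -m inch '0 0 -0.8 0 0 0;0 0 -0.7 0 0 0;0 -0.4 1 0 0 0;0.12 -1 1 0 0 0;0.12 -1 1 0 0 0;0.12 -1 1 0 0 0;0.12 -1 1 0 0 0;0.12 -1 0.6 0 0 0'; python3 -m inch '0.12 -1 0 0 0 0;0.12 -1 -0.4 0 0 0;0.12 -1 -0.6 0 0 0;0.12 -1 -0.6 0 0 0' 1; python3 meas.py m1 top
```

```text
t: 3.3
tool_pos: [0.4707, 0.1634, 0.3052]
tcp_rot: [0.001, 0.666, 0.746, 0.002]
contact_force: [0.7, -0.2, -0.2]
opening: -0.0002
finger_force: 0.0
t: 3.7
tool_pos: [0.4848, 0.0433, 0.2546]
tcp_rot: [0.001, 0.665, 0.746, 0.001]
contact_force: [1.2, 0.4, -0.8]
opening: 0.0582
finger_force: 0.0
3.7 rackTCP [0.0009325  0.04824274] 0.2545551264091188 F [ 1.2  0.4 -0.8]
top far [(np.float64(0.12), np.float64(0.089)), (np.float64(-0.095), np.float64(-0.149))]
top near [(np.float64(0.121), np.float64(0.089)), (np.float64(-0.109), np.float64(-0.184))]
```

View pics/m1.png

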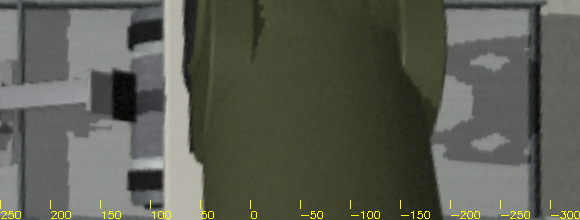

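```bash
python3 -m inch '0.12 -1 -0.4 0 0 0;0.12 -1 0 0 0 0;0.12 -1 0 0 0 0;0.12 -1 -0.9 0 0 0;0.1 -0.86 -1 0 0 0;0.1 -0.86 -1 0 0 0;0.1 -0.83 -1 0 0 0;0.08 -0.73 -1 0 0 0'; python3 -m inch '0.08 -0.7 0 0 0 0'
```

```text
t: 4.55
tool_pos: [0.5109, -0.1752, 0.0946]
tcp_rot: [0.001, 0.666, 0.746, 0.0]
contact_force: [1.0, -0.1, -0.8]
opening: 0.0853
finger_force: 0.0
t: 4.65
tool_pos: [0.5109, -0.1949, 0.0918]
tcp_rot: [-0.003, 0.665, 0.746, -0.001]
contact_force: [-1.0, 0.6, -0.1]
opening: 0.0856
finger_force: 0.0
```

```bash
python3 -m inch '0.07 -0.62 0 0 0 0'; python3 -m inch '0.07 -0.59 0 0 0 0'
```

```text
t: 4.75
tool_pos: [0.5146, -0.2145, 0.0943]
tcp_rot: [-0.001, 0.666, 0.746, -0.0]
contact_force: [-0.3, -0.0, 0.7]
opening: 0.0856
finger_force: 0.0
t: 4.85
tool_pos: [0.5172, -0.2322, 0.0952]
tcp_rot: [0.0, 0.666, 0.746, 0.0]
contact_force: [-0.7, 0.3, 0.2]
opening: 0.0857
finger_force: 0.0
```

```bash
python3 -m inch '0.06 -0.53 0 0 0 0;0.05 -0.46 0 0 0 0;0.05 -0.4 0 0 0 0;0.04 -0.33 0 0 0 0;0.03 -0.27 0 0 0 0;0.03 -0.23 0 0 0 0'
```

```text
t: 5.45
tool_pos: [0.5246, -0.2981, 0.0948]
tcp_rot: [-0.0, 0.665, 0.746, 0.0]
contact_force: [0.3, -0.2, 0.3]
opening: 0.0857
finger_force: 0.0
```

```bash
python3 -m inch '0.02 -0.19 0 0 0 0;0.02 -0.17 0 0 0 0;0.02 -0.16 0 0 0 0;0.02 -0.15 0 0 0 0;0.02 -0.15 0 0 0 0;0.02 -0.15 0 0 0 0;0.02 -0.15 0 0 0 0;0.02 -0.15 0 0 0 0'; python3 meas.py m2 top scene
```

```text
t: 6.25
tool_pos: [0.5294, -0.3362, 0.0948]
tcp_rot: [-0.0, 0.665, 0.746, 0.0]
contact_force: [0.6, -0.1, 0.2]
opening: 0.0852
finger_force: 0.0
6.25 rackTCP [ 0.00171293 -0.33393413] 0.09478854966062687 F [ 0.6 -0.1  0.2]
top far [(np.float64(-0.219), np.float64(-0.317))]
top near [(np.float64(-0.217), np.float64(-0.317))]
scene far []
scene near [(np.float64(0.015), np.float64(-0.032))]
```

View pics/m2.png

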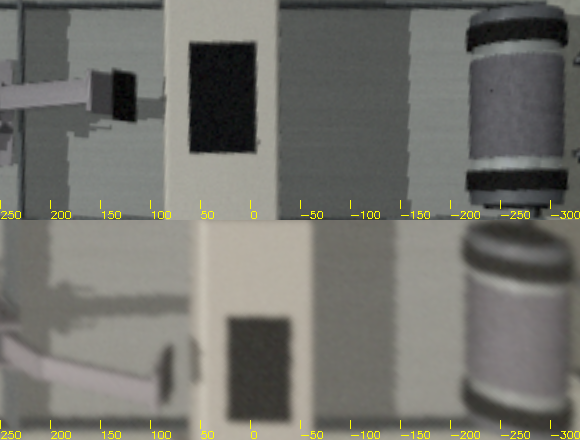

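The rectified top view shows the carrier between columns 467 and 567. Its centre is at about y = -0.267, so it lies against the lip, and the fingers are just clear beyond it. Now I'll draw away downhill and upward.

```bash
python3 -m inch '0.05 -0.5 0 0 0 0;0.05 -0.5 0.2 0 0 0;0.05 -0.5 0.5 0 0 0;0 -0.3 0.8 0 0 0;0 0 0.8 0 0 0;0 0 0.5 0 0 0;0 0 0 0 0 0;0 0 0 0 0 0'; python3 meas.py m3 top; python3 -c "
from station import env
print(env.hand_in())"
```

```text
t: 7.15
tool_pos: [0.5336, -0.3903, 0.1784]
tcp_rot: [-0.0, 0.666, 0.746, -0.0]
contact_force: [-0.3, -0.1, -1.3]
opening: 0.0853
finger_force: 0.0
7.15 rackTCP [-2.86831094e-04 -3.88136482e-01] 0.1783785306191528 F [-0.3 -0.1 -1.3]
top far [(np.float64(-0.219), np.float64(-0.317))]
top near [(np.float64(-0.217), np.float64(-0.317))]
the job is handed in; nothing more can be done
None
```

The carrier rolled through the arch with the hand moving ahead of it and now lies at rest against the lip (axis at about y = -0.267 m). The hand was clear of it, and I handed the job in at about 7.2 s; no verdict came back. The wrist force never showed contact with the carrier clearly, so its speed on the way down was not measured.

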